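# Nip a souvenir stamp book in the bench book press

## Task

The stamp book on the bed of the little book press has a freshly pasted leaf and must dry flat. Slide the book in under the raised platen until it sits square against the back stop, about in the middle, pushing gently, then turn the black knob clockwise until the platen nips the book firmly, with about 40 newtons and not crushing it, and let go; leave the stamps and the ink pad alone.

Things in the scene. Friction and masses are not known exactly. Their poses are not given: they have to be found in the camera images.
- press: bench book press, bolted down: dark teal base 255 x 228 mm (163 mm of it in front of the axis), steel bed 22 mm above the table, two 18 mm columns 92 mm either side of the axis, a bridge across (34 mm deep, z 115 to 145 mm, brass nut to 152 mm) with the vertical screw through its middle. Origin on the table under the screw axis; +x to the back stop, -x the open front, y along the bridge
- back_stop (a point): middle of the front face of the back stop, a steel strip 18 mm high and 130 mm wide across the rear of the bed; 65 mm behind the screw axis, 9 mm above the bed; axes as the press
- platen: aluminium plate 130 mm deep (68 mm in front of the axis to 62 mm behind) x 134 mm wide x 12 mm that only goes up and down with the screw; origin on the axis on its underside. Its force on the book is felt in the knob: turning down freely takes about 0.2 N m, each newton of nip adds 0.0038 N m (40 N: 0.15). At a standstill friction can leave a twist of up to 0.25 N m either way: compare like readings
- knob_mid (a point): centre, half-way up, of the round black fluted knob on top of the screw, 46 mm across and 24 mm high, axis vertical; it rides up and down with the platen, 138 mm above the platen's underside
- knob (a joint): turn of the knob in rad: 0 = fully raised (platen 35 mm above the bed), grows clockwise seen from above, up to 6.4; the quick four-start screw lowers knob and platen together by 24 mm per turn (3.82 mm per rad). It stays where it is left
- book: closed stamp book, black covers, 148 mm long (x, into the press) x 105 mm wide x 18 to 25 mm thick (differs, not told). Lies on the bed, sticking out to the front, a little askew; slides easily (under 3 N). Under the platen it gives about 1 mm per 20 N (75 N per rad of knob); over 65 N crushes it. Origin at the centre of its underside; when home it is 74 mm in front of the back stop
- stamp_a: hand stamp standing on the table beside the press, lilac foot 36 mm across, purple cap, 65 mm high; origin at the centre of its foot
- stamp_b: a second hand stamp like stamp_a, on the other side of the press; origin at the centre of its foot
- ink_pad: black ink pad 86 x 58 x 16 mm lying on the table beside the press; origin at the centre of its underside
Things that resemble listed ones, but are neither listed nor needed, are in the scene too. Leave any turquoise look-alike of the book alone.

How it is judged:
By the outcome, as a careful person would: the job done as asked, in the order asked, and still so for the second after the job is handed in, with the robot touching nothing.
It also fails if it takes over 72 s, if anything falls off the work surface, if the arm or the gripper's body presses on something with over 40 N, if the wrist force passes 120 N, or if a joint passes its speed limit or range.

## Robot

A 6-joint arm with a two-finger parallel gripper is mounted at the origin on the work surface. World frame = base frame: x ahead of the robot, y to its left, z up, the work surface at z = 0. Lengths are in mm, angles in rad, forces in N, time in s.
With the tool pointing down it reaches from about 350 to 975 mm from the base axis. Payload 7.1 kg.
Tool frame: the origin (TCP) lies on the front face of the gripper's body, between the roots of the fingers; the fingertips stand 80 mm ahead of it and the grasp point (between the pads) lies 61 mm ahead of it; z points along the fingers, y is the line along which they close (so a half turn about z gives the same grasp; the last joint's range is limited). The gripper opens to 88 mm and grips with 3 to 60 N. Pads are 20 mm wide; open, the fingers measure 115 mm over their backs; the gripper's body (75 mm by 178 mm) begins 61 mm behind the grasp point.
Start: joints at [1.122, 0.423, 1.63, -0, 1.089, -0.019], TCP at [260.398, 568.153, 302.675] pointing down, gripper open.
Joint ranges: [-3, 3], [-0.9, 2.11], [0.09, 2.58], [-1.31, 4.45], [0.11, 2.69], [-2.54, 2.54]. Speed limits (rad/s): [2.39, 2.39, 3.01, 3.14, 3.14, 3.14].

## Interface

Orientations are given as a rotation vector (axis times angle).
In Python, from workcell import readout, vision, close_job gives the robot as it stands.
- The arm moves only by the tool servo_tool, never from a script. Its argument "plan" is a list that holds one entry, the list of rows, each a list of 7 numbers: the gripper command: -1 is fully open, 1 is shut, values between are in proportion, then the shift along the world's x, y, z in units of 40 mm (1.0 is 40 mm), then the turn, a rotation vector about the world's x, y, z in units of 5 degrees (1.0 is 5 degrees). A call has 1 to 5 rows; each row shifts and turns the commanded pose from where the row before left it; what a row does not reach is not made up. A row lasts 1/12 s, in which the tool goes at most 41.7 mm and 7.16 degrees, less where a joint would pass 70% of its speed; a pose out of reach is approached as far as the arm can. A call is refused whole if a number of a shift passes 1 or a number of a turn 1, either way. A call with a gripper value outside its range is refused whole. The fingers move at their own pace and stop on an object; the grip force is fixed at half the most. Time passes only in rows, so rows that do not move let the fingers close. It gives the time, the measured TCP pose, the force, the opening and the grip force at its end, in the units of the state.
- readout.get_obs(): the state, without advancing time (a new reading comes with each control period).
- vision.get_image(name): name is "side" or "top"; returns the picture (384x512x3 uint8, red, green, blue); there is no depth.
- vision.camera_params(name): a dict with "fx", "fy", "cx", "cy" (pixels), "rvec" (rotation vector, rad) and "tvec" (3), from world to camera coordinates, as OpenCV has them. Camera axes: x right, y down, z forward; pixel columns grow to the right and rows downward; lengths in mm; the calibration is good to about 2 mm. A picture is of the moment at which its call begins. camera_params takes no time and is no camera call.
- close_job(): hands the job in; it is judged then, once.
The state is a dict: "t": time; "qpos": joint angles; "qvel": joint speeds; "joint_torque": joint torques, N m; "ee_pos": TCP position; "orientation": TCP orientation; "ft_force": force on the tool from outside, world axes, zero at the start; "moment": the same for the moment, N m; "width": finger opening in mm; "grasp_force": force on a finger pad.
Only numpy, scipy, OpenCV 4.12 (cv2) and the standard library are available. Lean on these libraries where they do the work, as an engineer would, in place of code of your own. Each camera call takes 0.05 s, during which the arm holds its last target. There are 200 camera calls.

## Working session

There is one attempt and no reset: what is moved stays moved. The work goes in short steps, Python scripts to look and compute and a tool call to move; the robot and the scene stay as the last step left them, time stands still between calls to the robot, and variables do not carry over. Pictures are saved under pics/ and viewed, at most 10 in all, crops included, and the job is handed in when it is done.

Besides the shell and the picture viewer there is one more tool, called after "Emit:" as name([rows], argument=value, ...), one row to a line, values as JSON. servo_tool: Moves the arm, as the interface text tells. Its arguments: {"type":"object","properties":{"plan":{"type":"array"}},"required":["plan"]}

```bash
mkdir -p pics; cat > h.py <<'E'
import cv2,numpy as np
from workcell import readout,vision
def cam(n):
    p=vision.camera_params(n);R=cv2.Rodrigues(np.array(p['rvec'],float))[0];t=np.array(p['tvec'],float).ravel()
    K=np.array([[p['fx'],0,p['cx']],[0,p['fy'],p['cy']],[0,0,1]],float);return K,R,t
def ray(n,uv):
    K,R,t=cam(n);d=R.T@np.linalg.inv(K)@np.array([uv[0],uv[1],1.]);return -R.T@t,d/np.linalg.norm(d)
def onz(n,uv,z):
    c,d=ray(n,uv);return c+d*(z-c[2])/d[2]
def tri(uvs,uvt):
    a,d=ray('side',uvs);b,e=ray('top',uvt)
    s=np.linalg.lstsq(np.c_[d,-e],b-a,rcond=None)[0];p=a+d*s[0];q=b+e*s[1];return (p+q)/2,np.linalg.norm(p-q)
def proj(n,P):
    K,R,t=cam(n);q=(R@np.atleast_2d(P).T).T+t;q=(K@q.T).T;return q[:,:2]/q[:,2:]
def snap(n,f):
    im=vision.get_image(n)[:,:,::-1].copy();cv2.imwrite('pics/'+f,im);return im
E
python3 - <<'E'
from h import *
a=snap('side','s0.png');b=snap('top','t0.png')
cv2.imwrite('pics/s0b.png',cv2.resize(a,(800,600)));cv2.imwrite('pics/t0b.png',cv2.resize(b,(800,600)))
for n in('side','top'):print(n,ray(n,(256,192)),cam(n)[0][0])
print(readout.get_obs())
E
```

```text
side (array([ 163.97809551, -373.58809766,  739.99508002]), array([ 0.43739149,  0.48680547, -0.75611449])) [413.81780879   0.         259.79401468]
top (array([ 413.55904065,   27.90661292, 1352.36032214]), array([ 0.08648941,  0.02891653, -0.99583303])) [459.73624332   0.         257.22010355]
{'t': 0.1, 'qpos': array([ 1.12199380e+00,  4.23761506e-01,  1.63062974e+00,  9.17967304e-07,
        1.08864176e+00, -1.90247858e-02]), 'qvel': array([-7.06451404e-04,  2.07618057e-05, -3.67634116e-03, -4.95814508e-04,
       -7.85661882e-05,  6.57711426e-04]), 'joint_torque': array([ 1.92078842e-04, -5.45613170e+01, -2.74324805e+01,  6.44267793e-02,
        1.86969806e-02, -8.06108255e-05]), 'ee_pos': array([260.22895096, 567.79296699, 301.97483845]), 'orientation': array([-6.69838757e-01, -3.06900849e+00,  2.20034705e-03]), 'ft_force': array([ 0.44417971,  0.1348325 , -0.29162888]), 'moment': array([-0.01326086,  0.02272091, -0.01914885]), 'grasp_force': 0.0, 'width': 87.76772872083569}
```

View pics/s0b.png

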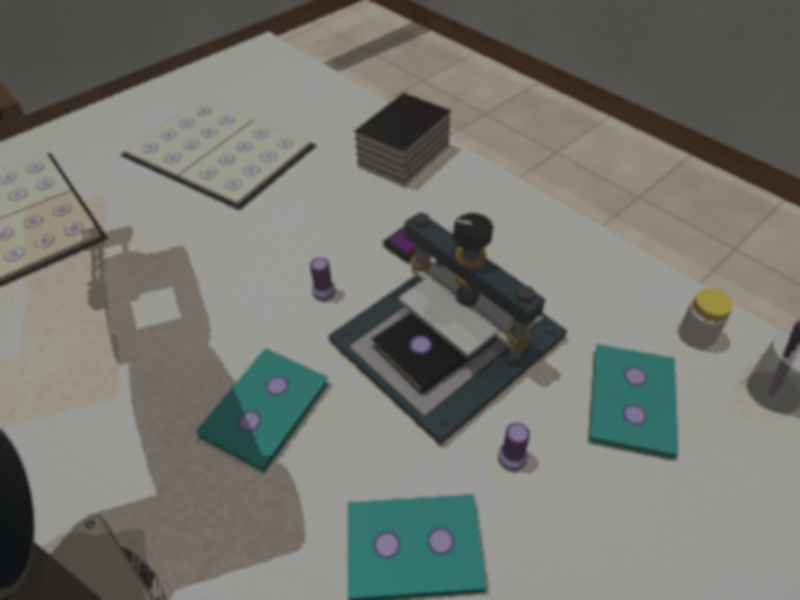

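View pics/t0b.png

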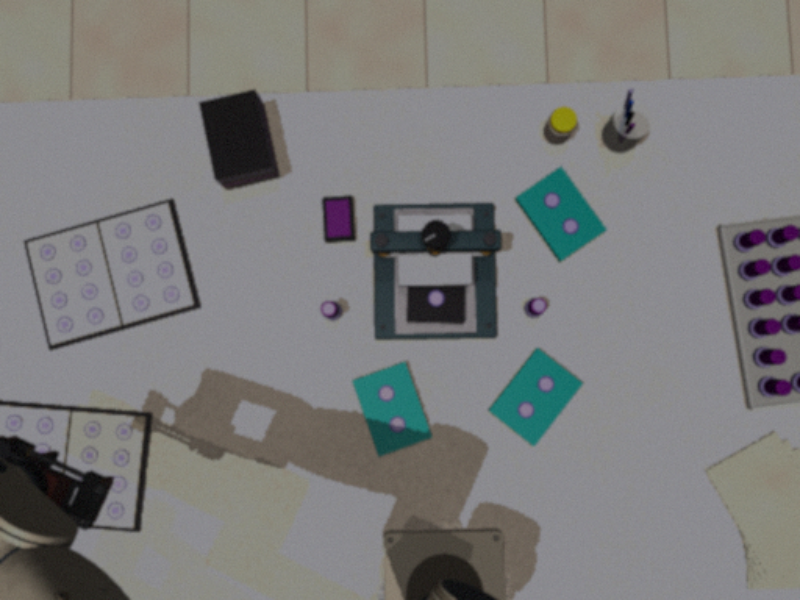

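```bash
python3 - <<'E'
from h import *
a=cv2.imread('pics/s0.png');b=cv2.imread('pics/t0.png')
c1=cv2.convertScaleAbs(cv2.resize(a[125:285,200:370],None,fx=4.5,fy=3.6 if 0 else 3.75,interpolation=cv2.INTER_CUBIC)[:600],alpha=1.6)
c1=cv2.convertScaleAbs(cv2.resize(a[130:280,205:365],None,fx=4,fy=4,interpolation=cv2.INTER_CUBIC),alpha=1.5)
c2=cv2.convertScaleAbs(cv2.resize(b[120:220,200:360],None,fx=5,fy=5,interpolation=cv2.INTER_CUBIC),alpha=1.5)
cv2.imwrite('pics/c1.png',c1);cv2.imwrite('pics/c2.png',c2)
E
```

```text
(no output)
```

View pics/c1.png

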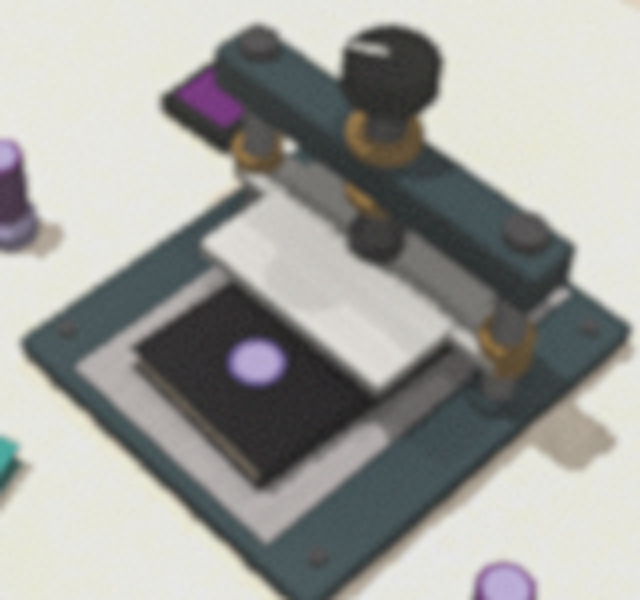

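View pics/c2.png

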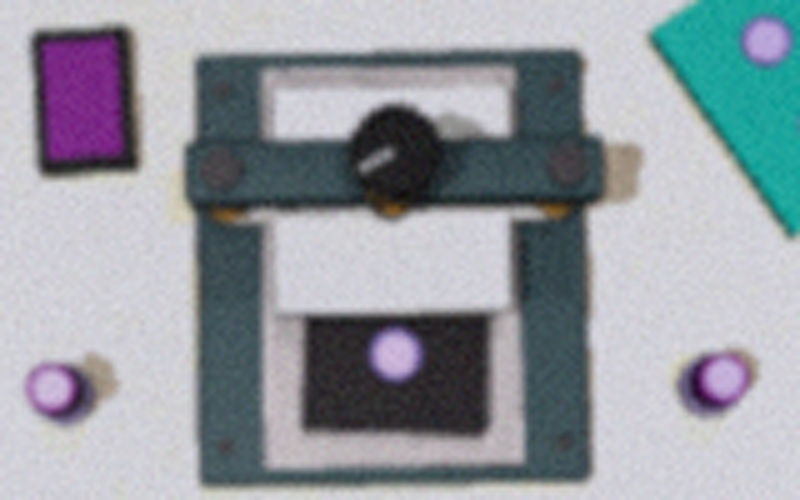

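```bash
python3 - <<'E'
from h import *
S=lambda x,y:((x+.5)/4-.5+205,(y+.5)/4-.5+130)
T=lambda x,y:((x+.5)/5-.5+200,(y+.5)/5-.5+120)
np.set_printoptions(precision=1,suppress=True)
for n,s,t in [('knobtop',(391,62),(394,148)),('bookFL',(136,350),(303,428)),('bookFR',(262,475),(488,434)),('disc',(258,361),(396,354)),('platenFL',(204,242),(274,312)),('platenFR',(380,386),(513,318)),('baseBL? col L cap',(261,42),(222,169)),('capR',(527,231),(567,163)),('baseL',(25,345),(202,486)),('baseR',(628,325),(581,50))]:
    print(n,*tri(S(*s),T(*t)))
for p in [(197,57),(581,50),(590,480),(202,486)]: print('base z20',onz('top',T(*p),20))
b=cv2.imread('pics/t0.png').astype(int)
# dark-neutral masks
mx=b.max(2);mn=b.min(2)
m=((mx<55)&(mx-mn<22)).astype(np.uint8)
n,l,st,c=cv2.connectedComponentsWithStats(m)
for i in range(1,n):
    if st[i,4]>60 and 230<c[i][0]<310 and 130<c[i][1]<215: print(st[i],c[i],onz('top',c[i],200),onz('top',c[i],43))
print(proj('top',[[500,0,0],[550,0,0]]))
E
```

```text
knobtop [622.   1. 198.] 2.1872262589766556
bookFL [491.8  53.3  39.4] 6.0717246258781
bookFR [484.3 -51.4  43.2] 3.986100128548471
disc [531.3  -0.5  45.1] 3.9344336714983212
platenFL [555.9  67.5  64.1] 5.153531282219511
platenFR [548.4 -67.1  72.2] 7.291847171375033
baseBL? col L cap [622.3  90.7 152.6] 3.303974190549387
capR [619.8 -91.3 152.2] 3.491039476708567
baseL [461.4 113.5  14.8] 6.525402655992133
baseR [ 707.1 -113.4   24. ] 0.2740755572079879
base z20 [711.1 112.   20. ]
base z20 [ 707.9 -113.7   20. ]
base z20 [ 455.8 -109.4   20. ]
base z20 [458.5 114.9  20. ]
[ 238  131   83   51 1299] [284.9 156. ] [602.9 -14.  200. ] [628.7 -19.7  43. ]
[261 183  37  24 733] [278.8 194.6] [505.6   4.3 200. ] [518.1   1.1  43. ]
[[279.1 201.8]
 [278.6 184.9]]
```

Emit:
servo_tool([
  [[-0.15,0.27,-0.886,0,0,0,0.3],[-0.15,0.27,-0.886,0,0,0,0.3],[-0.15,0.27,-0.886,0,0,0,0.3],[-0.15,0.27,-0.886,0,0,0,0.3],[-0.15,0.27,-0.886,0,0,0,0.3]],
])

```text
t: 0.52
ee_pos: [314.3, 389.2, 302.3]
orientation: [-0.465, -3.107, 0.001]
ft_force: [0.8, -0.6, -0.0]
width: 58.1
grasp_force: 0.0
```

Emit:
servo_tool([
  [[-0.15,0.27,-0.886,0,0,0,0.3],[-0.15,0.27,-0.886,0,0,0,0.3],[-0.15,0.27,-0.886,0,0,0,0.3],[-0.15,0.27,-0.886,0,0,0,0.3],[-0.15,0.27,-0.886,0,0,0,0.3]],
])

```text
t: 0.93
ee_pos: [368.3, 212.0, 302.6]
orientation: [-0.261, -3.131, 0.0]
ft_force: [0.7, 0.4, -0.4]
width: 50.6
grasp_force: 0.0
```

Emit:
servo_tool([
  [[-0.15,0.27,-0.886,0,0,0,0.3],[-0.15,0.27,-0.886,0,0,0,0.3],[-0.15,0.27,-0.886,0,0,0,0.3],[-0.15,0.27,-0.886,0,0,0,0.3],[-0.15,0.27,-0.886,0,0,0,0.3]],
])

```text
t: 1.35
ee_pos: [422.4, 34.7, 302.7]
orientation: [0.056, 3.141, 0.0]
ft_force: [0.9, 0.2, 0.2]
width: 50.6
grasp_force: 0.0
```

Emit:
servo_tool([
  [[-0.15,0.27,-0.886,0,0,0,0.3],[-0.15,0,0,0,0,0,0],[-0.15,0,0,0,0,0,0]],
])

```text
t: 1.6
ee_pos: [433.3, -0.5, 302.5]
orientation: [-0.024, -3.141, -0.0]
ft_force: [-0.3, -0.2, 0.1]
width: 50.5
grasp_force: 0.0
```

Emit:
servo_tool([
  [[-0.15,0,0.04,-0.9,0,0,0],[-0.15,0,0,-0.9,0,0,0],[-0.15,0,0,-0.9,0,0,0],[-0.15,0,0,-0.9,0,0,0],[-0.15,0,0,-0.7,0,0,0]],
])

```text
t: 2.02
ee_pos: [431.9, 4.1, 128.6]
orientation: [-0.015, -3.14, -0.0]
ft_force: [-0.9, -0.8, 0.3]
width: 50.7
grasp_force: 0.0
```

Emit:
servo_tool([
  [[-0.15,0,0,-0.4,0,0,0],[-0.15,0,0,-0.1,0,0,0],[-0.15,0,0,0,0,0,0]],
])

```text
t: 2.27
ee_pos: [432.2, 3.7, 109.7]
orientation: [-0.015, -3.138, -0.0]
ft_force: [0.8, 0.1, -0.0]
width: 50.7
grasp_force: 0.0
```

```bash
python3 - <<'E'
from h import *
print(readout.get_obs())
a=snap('side','s1.png');b=snap('top','t1.png')
o=np.hstack([cv2.resize(a[120:290,190:370],(400,400)),cv2.resize(b[120:240,220:340],(400,400))])
cv2.imwrite('pics/c3.png',cv2.convertScaleAbs(o,alpha=1.5))
E
```

```text
{'t': 2.2667, 'qpos': array([-1.89208376e-02,  5.08850631e-01,  2.14566065e+00,  2.14669983e-04,
        4.90255974e-01, -1.58028574e+00]), 'qvel': array([-0.00829976, -0.04901786, -0.01564935, -0.00172732,  0.01967554,
       -0.00481506]), 'joint_torque': array([-1.03484583e-02, -4.13334239e+01, -1.05209291e+01, -5.09721998e-03,
       -1.38981454e-01,  1.07617263e-02]), 'ee_pos': array([432.21664613,   3.74646944, 109.7340154 ]), 'orientation': array([-1.50972654e-02, -3.13838348e+00, -2.28886765e-04]), 'ft_force': array([ 0.82115969,  0.13944716, -0.02316506]), 'moment': array([-0.00210426,  0.03173011,  0.02655991]), 'grasp_force': 0.0, 'width': 50.741692205538556}
```

View pics/c3.png

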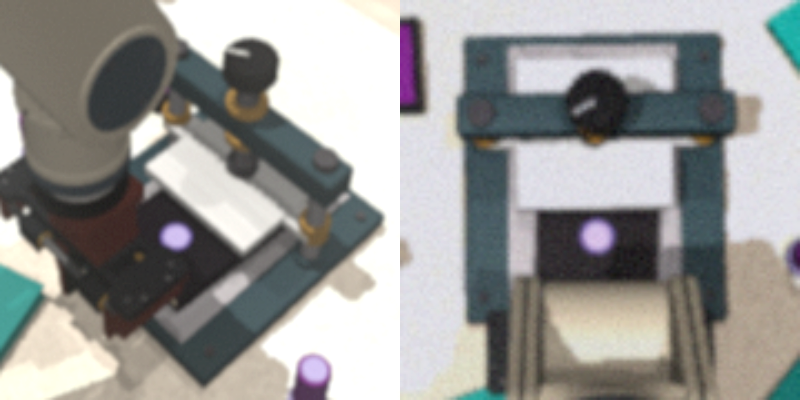

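Emit:
servo_tool([
  [[-0.15,0.3,0,0,0,0,0],[-0.15,0.3,0,0,0,0,0],[-0.15,0.2,0,0,0,0,0],[-0.15,0.1,0,0,0,0,0],[-0.15,0.1,0,0,0,0,0]],
])

```text
t: 2.78
ee_pos: [473.9, 2.8, 111.6]
orientation: [0.017, 3.14, -0.0]
ft_force: [-0.4, 0.5, 0.5]
width: 50.5
grasp_force: 0.0
```

Emit:
servo_tool([
  [[-0.15,0.1,0,0,0,0,0],[-0.15,0.1,0,0,0,0,0],[-0.15,0.1,0,0,0,0,0],[-0.15,0.1,0,0,0,0,0],[-0.15,0.1,0,0,0,0,0]],
])

```text
t: 3.2
ee_pos: [493.0, 2.7, 110.5]
orientation: [-0.017, -3.14, -0.0]
ft_force: [-4.1, -0.6, 1.1]
width: 50.3
grasp_force: 1.4
```

Emit:
servo_tool([
  [[-0.15,0.1,-0.002,0,0,0,0],[-0.15,0.1,-0.002,0,0,0,0],[-0.15,0.1,-0.002,0,0,0,0],[-0.15,0.1,-0.002,0,0,0,0]],
])

```text
t: 3.53
ee_pos: [509.7, 2.4, 110.6]
orientation: [0.017, 3.141, 0.0]
ft_force: [-1.9, 0.4, 1.4]
width: 50.6
grasp_force: 1.0
```

Emit:
servo_tool([
  [[-0.15,0.1,-0.001,0,0,0,0],[-0.15,0.05,0,0,0,0,0],[-0.15,0.05,0,0,0,0,0],[-0.15,0.05,0,0,0,0,0],[-0.15,0.025,0,0,0,0,0]],
])

```text
t: 3.95
ee_pos: [520.4, 2.4, 110.7]
orientation: [0.017, 3.142, 0.0]
ft_force: [-1.1, -0.4, 1.1]
width: 50.6
grasp_force: 0.9
```

Emit:
servo_tool([
  [[-0.15,0.025,0,0,0,0,0],[-0.15,0.025,0,0,0,0,0],[-0.15,0.025,0,0,0,0,0]],
])

```text
t: 4.2
ee_pos: [523.2, 2.3, 110.7]
orientation: [-0.017, -3.142, 0.0]
ft_force: [-2.2, 0.2, 0.4]
width: 50.4
grasp_force: 0.9
```

Emit:
servo_tool([
  [[-0.15,0.025,0,0,0,0,0],[-0.15,0.025,0,0,0,0,0]],
])

```text
t: 4.37
ee_pos: [525.3, 2.3, 110.7]
orientation: [0.017, 3.141, -0.0]
ft_force: [-1.9, 0.7, -0.1]
width: 50.8
grasp_force: 0.9
```

Emit:
servo_tool([
  [[-0.15,0.015,0,0,0,0,0],[-0.15,0.015,0,0,0,0,0]],
])

```text
t: 4.53
ee_pos: [526.5, 2.3, 110.7]
orientation: [-0.017, -3.142, -0.0]
ft_force: [-1.4, -0.3, 0.3]
width: 50.2
grasp_force: 1.0
```

Emit:
servo_tool([
  [[-0.15,0.015,0,0,0,0,0],[-0.15,0.015,0,0,0,0,0]],
])

```text
t: 4.7
ee_pos: [527.5, 2.4, 110.7]
orientation: [-0.017, -3.141, 0.0]
ft_force: [-1.4, 0.4, 0.4]
width: 50.6
grasp_force: 1.1
```

Emit:
servo_tool([
  [[-0.15,0.015,0,0,0,0,0],[-0.15,0.015,0,0,0,0,0]],
])

```text
t: 4.87
ee_pos: [528.2, 2.4, 110.6]
orientation: [-0.017, -3.14, -0.0]
ft_force: [-5.3, 0.4, 2.9]
width: 50.8
grasp_force: 2.7
```

Emit:
servo_tool([
  [[-0.15,0.015,0,0,0,0,0]],
])

```text
t: 4.95
ee_pos: [528.3, 2.4, 110.5]
orientation: [-0.017, -3.139, -0.0]
ft_force: [-8.0, -0.2, 3.4]
width: 50.9
grasp_force: 3.4
```

Emit:
servo_tool([
  [[-0.15,0.015,0,0,0,0,0]],
])

```text
t: 5.03
ee_pos: [528.5, 2.4, 110.4]
orientation: [-0.017, -3.138, -0.0]
ft_force: [-8.1, -0.8, 4.3]
width: 50.4
grasp_force: 4.1
```

Emit:
servo_tool([
  [[-0.15,0,0,0,0,0,0],[-0.15,-0.05,0,0,0,0,0],[-0.15,-0.3,0,0,0,0,0],[-0.15,-0.8,0,0,0,0,0],[-0.15,-0.9,0,0.2,0,0,0]],
])

```text
t: 5.45
ee_pos: [449.2, 2.3, 118.3]
orientation: [0.017, 3.138, -0.0]
ft_force: [-0.3, 0.4, 0.6]
width: 50.3
grasp_force: 0.0
```

Emit:
servo_tool([
  [[-1,-0.8,0,0.8,0,0,1],[-1,-0.8,0,0.9,0,0,1],[-1,-0.3,0,0.9,0,0,1],[-1,0,0,0.9,0,0,1],[-1,0,0,0.9,0,0,1]],
])

```text
t: 5.87
ee_pos: [378.3, 2.3, 289.2]
orientation: [-0.669, 3.068, -0.001]
ft_force: [1.1, 0.9, 0.7]
width: 80.2
grasp_force: 0.0
```

Emit:
servo_tool([
  [[-1,0,0,0.9,0,0,1],[-1,0,0,0,0,0,1],[-1,0,0,0,0,0,1],[-1,0,0,0,0,0,1],[-1,0,0,0,0,0,1]],
])

```text
t: 6.28
ee_pos: [379.7, 2.3, 324.2]
orientation: [-1.317, 2.848, -0.003]
ft_force: [0.2, -0.6, -0.6]
width: 88.2
grasp_force: 0.0
```

```bash
python3 - <<'E'
from h import *
print(readout.get_obs())
a=snap('side','s2.png');b=snap('top','t2.png')
o=np.hstack([cv2.resize(a[120:270,215:365],(400,400),interpolation=cv2.INTER_CUBIC),cv2.resize(b[125:225,230:330],(400,400),interpolation=cv2.INTER_CUBIC)])
cv2.imwrite('pics/c4.png',cv2.convertScaleAbs(o,alpha=1.6))
E
```

```text
{'t': 6.2833, 'qpos': array([-2.51789268e-02,  1.34547421e-02,  2.11303461e+00, -2.13611753e-05,
        1.01127238e+00, -2.46211318e+00]), 'qvel': array([ 1.01704592e-03,  9.47447743e-03,  1.01750042e-03,  7.64800895e-04,
        8.27685151e-06, -1.03971937e+00]), 'joint_torque': array([ 8.12554004e-03, -2.72000206e+01, -2.60376781e+01, -5.58304880e-02,
        1.59298559e-02,  1.38864163e+00]), 'ee_pos': array([379.69088589,   2.33738458, 324.16739932]), 'orientation': array([-1.31697297e+00,  2.84844773e+00, -2.68465769e-03]), 'ft_force': array([ 0.17299988, -0.60900095, -0.60645483]), 'moment': array([0.11604836, 0.01702795, 0.03111387]), 'grasp_force': 0.0, 'width': 88.16687671140025}
```

View pics/c4.png

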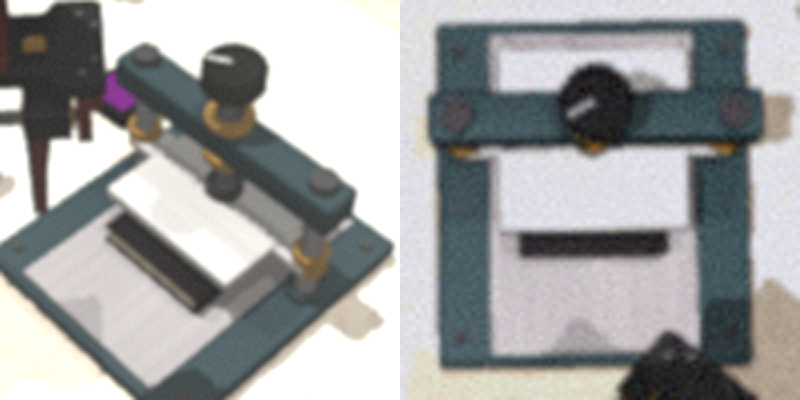

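Emit:
servo_tool([
  [[-1,0.8,0,0,0,0,0],[-1,0.9,0,0,0,0,0],[-1,0.9,0,0,0,0,0],[-1,0.9,0,0,0,0,0],[-1,0.9,-0.02,0,0,0,0]],
])

```text
t: 6.8
ee_pos: [557.0, 1.6, 323.2]
orientation: [-1.307, 2.855, -0.001]
ft_force: [-0.6, -0.7, -1.1]
width: 87.6
grasp_force: 0.0
```

Emit:
servo_tool([
  [[-1,0.8,-0.02,0,0,0,0],[-1,0.6,0,0,0,0,0],[-1,0.2,0,0,0,0,0],[-1,0,0,0,0,0,0],[-1,0,0,0,0,0,0]],
])

```text
t: 7.22
ee_pos: [618.1, 0.8, 322.7]
orientation: [1.31, -2.854, -0.001]
ft_force: [-0.7, 0.1, -0.8]
width: 88.0
grasp_force: 0.0
```

```bash
python3 - <<'E'
from h import *
o=readout.get_obs();print(o['qpos'],o['ee_pos'],o['orientation'])
a=snap('side','s3.png');b=snap('top','t3.png')
o=np.hstack([cv2.resize(a[100:250,215:365],(400,400),interpolation=cv2.INTER_CUBIC),cv2.resize(b[100:200,230:330],(400,400),interpolation=cv2.INTER_CUBIC)])
cv2.imwrite('pics/c5.png',cv2.convertScaleAbs(o,alpha=1.6))
E
```

```text
[-1.79640370e-02  3.92059574e-01  1.62803546e+00  1.05987600e-05
  1.12279811e+00 -2.44926609e+00] [618.08546676   0.79960973 322.71365315] [ 1.30986654e+00 -2.85421032e+00 -8.98453346e-04]
```

View pics/c5.png

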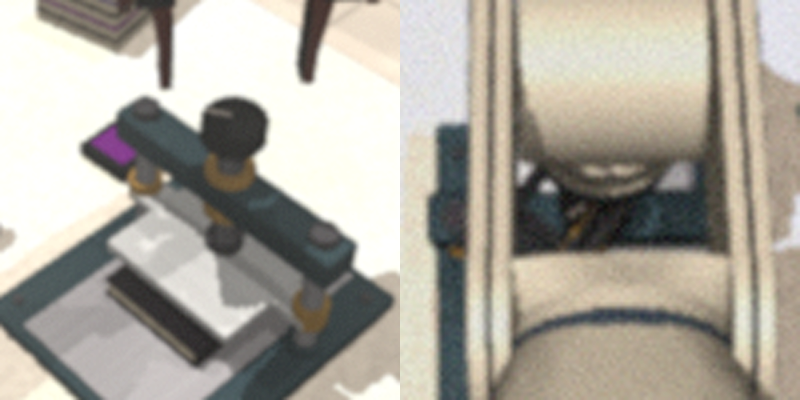

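Emit:
servo_tool([
  [[-1,0.06,-0.005,-0.5,0,0,0],[-1,0,0,-0.5,0,0,0],[-1,0,0,-0.4,0,0,0],[-1,0,0,-0.25,0,0,0],[-1,0,0,0,0,0,0]],
])

```text
t: 7.73
ee_pos: [619.3, 0.6, 255.5]
orientation: [1.31, -2.852, -0.003]
ft_force: [-0.6, 0.0, 0.2]
width: 87.8
grasp_force: 0.0
```

Emit:
servo_tool([
  [[1,0,0,0,0,0,0],[1,0,0,0,0,0,0],[1,0,0,0,0,0,0],[1,0,0,0,0,0,0],[1,0,0,0,0,0,0]],
])

```text
t: 8.15
ee_pos: [621.6, 0.5, 258.1]
orientation: [-1.312, 2.853, -0.001]
ft_force: [-0.3, 0.4, 0.3]
width: 58.1
grasp_force: 0.0
```

Emit:
servo_tool([
  [[1,0,0,0,0,0,0],[1,0,0,0,0,0,0],[1,0,0,0,0,0,0],[1,0,0,0,0,0,0],[1,0,0,0,0,0,0]],
])

```text
t: 8.57
ee_pos: [621.7, 0.3, 257.6]
orientation: [-1.312, 2.854, -0.001]
ft_force: [1.4, -1.9, 2.1]
width: 45.6
grasp_force: 30.0
```

```bash
cat > r.py <<'E'
from workcell import readout
import numpy as np
from scipy.spatial.transform import Rotation as Ro
np.set_printoptions(precision=3,suppress=True)
o=readout.get_obs();y=Ro.from_rotvec(o['orientation']).as_matrix()[:,1]
print('heading',np.arctan2(y[1],y[0]),'q',o['qpos'],'ee',o['ee_pos'],'F',o['ft_force'],'M',o['moment'],o['width'],o['grasp_force'])
E
python3 r.py
```

```text
heading 2.432543143707503 q [-0.019  0.47   1.671 -0.     0.999 -2.451] ee [621.675   0.298 257.604] F [ 1.382 -1.924  2.053] M [-0.293 -0.218 -0.048] 45.58091263671214 30.000216364860535
```

Emit:
servo_tool([
  [[1,0,0,-0.008,0,0,-1],[1,0,0,-0.008,0,0,-1],[1,0,0,-0.008,0,0,-1],[1,0,0,-0.008,0,0,-1],[1,0,0,-0.009,0,0,-1]],
])

```text
t: 8.98
ee_pos: [621.5, 0.6, 255.9]
orientation: [-0.657, 3.072, -0.0]
ft_force: [1.9, -1.0, 2.0]
width: 45.3
grasp_force: 30.0
```

```bash
python3 r.py
```

```text
heading 1.9922872495414545 q [-0.018  0.472  1.673  0.     0.996 -2.01 ] ee [621.485   0.588 255.942] F [ 1.93  -0.97   2.015] M [-0.077 -0.135  0.152] 45.274346798505164 29.996824264526367
```

Emit:
servo_tool([
  [[1,0,0,-0.008,0,0,-1],[1,0,0,-0.008,0,0,-1],[1,0,0,-0.008,0,0,-1],[1,0,0,-0.008,0,0,-1],[1,0,0,-0.009,0,0,-1]],
])

```text
t: 9.4
ee_pos: [621.4, 0.9, 254.3]
orientation: [0.023, 3.141, 0.001]
ft_force: [0.4, 1.3, 2.2]
width: 45.8
grasp_force: 30.0
```

```bash
python3 r.py
```

```text
heading 1.5558832540106997 q [-0.018  0.474  1.674  0.001  0.993 -1.574] ee [621.446   0.93  254.273] F [0.358 1.285 2.203] M [ 0.277 -0.078  0.128] 45.754539762639666 29.996784925460815
```

Emit:
servo_tool([
  [[1,0,0,-0.008,0,0,-1],[1,0,0,-0.008,0,0,-1],[1,0,0,-0.008,0,0,-1],[1,0,0,-0.008,0,0,-1],[1,0,0,-0.009,0,0,-1]],
])

```text
t: 9.82
ee_pos: [621.5, 1.3, 252.6]
orientation: [0.703, 3.062, 0.002]
ft_force: [1.8, 2.4, 1.5]
width: 45.6
grasp_force: 30.0
```

```bash
python3 r.py
```

```text
heading 1.11963261096012 q [-0.017  0.476  1.675  0.001  0.99  -1.138] ee [621.485   1.299 252.618] F [1.771 2.446 1.466] M [ 0.47  -0.221  0.231] 45.627936709030216 29.996736645698547
```

Emit:
servo_tool([
  [[1,0,0,-0.008,0,0,-1],[1,0,0,-0.008,0,0,-1],[1,0,0,-0.008,0,0,-1],[1,0,0,-0.008,0,0,-1],[1,0,0,-0.009,0,0,-1]],
])

```text
t: 10.23
ee_pos: [621.7, 1.6, 251.0]
orientation: [1.349, 2.837, 0.003]
ft_force: [2.8, 3.9, 0.9]
width: 45.6
grasp_force: 30.0
```

```bash
python3 r.py
```

```text
heading 0.6832634543813599 q [-0.017  0.478  1.676  0.002  0.986 -0.702] ee [621.712   1.556 250.954] F [2.765 3.926 0.884] M [ 0.658 -0.406  0.198] 45.61427172433514 29.99659091234207
```

Emit:
servo_tool([
  [[1,0,0,-0.008,0,0,-1],[1,0,0,-0.008,0,0,-1],[1,0,0,-0.008,0,0,-1],[1,0,0,-0.008,0,0,-1],[1,0,0,-0.009,0,0,-1]],
])

```text
t: 10.65
ee_pos: [622.0, 1.7, 249.3]
orientation: [1.931, 2.478, 0.004]
ft_force: [3.9, 4.6, -0.5]
width: 45.4
grasp_force: 30.0
```

```bash
python3 r.py
```

```text
heading 0.24688881911743235 q [-0.017  0.481  1.676  0.002  0.983 -0.265] ee [622.038   1.703 249.3  ] F [ 3.941  4.569 -0.466] M [ 0.672 -0.588  0.213] 45.4465803181945 29.99639332294464
```

```bash
cat > r.py <<'E'
from workcell import readout
import numpy as np
from scipy.spatial.transform import Rotation as Ro
o=readout.get_obs();y=Ro.from_rotvec(o['orientation']).as_matrix()[:,1]
print('turn %.3f'%(2.4325-np.arctan2(y[1],y[0])),'Mz %.3f'%o['moment'][2],'tq6 %.3f'%o['joint_torque'][5],'F',o['ft_force'].round(1),'q6 %.2f'%o['qpos'][5])
E
python3 r.py
```

```text
turn 2.186 Mz 0.213 tq6 -1.180 F [ 3.9  4.6 -0.5] q6 -0.27
```

Emit:
servo_tool([
  [[1,0.005,0.005,-0.0075,0,0,-0.9],[1,0.005,0.005,-0.0075,0,0,-0.9],[1,0.005,0.005,-0.0075,0,0,-0.9],[1,0,0.005,-0.0075,0,0,-0.9],[1,0,0,-0.0075,0,0,-0.9]],
])

```text
t: 11.07
ee_pos: [622.5, 1.9, 247.8]
orientation: [2.376, 2.054, 0.003]
ft_force: [2.1, 1.7, -0.3]
width: 45.3
grasp_force: 30.0
```

```bash
python3 r.py
```

```text
turn 2.578 Mz 0.225 tq6 -1.041 F [ 2.1  1.7 -0.3] q6 0.13
```

Emit:
servo_tool([
  [[1,0,0,-0.004,0,0,-0.5],[1,0,0,-0.004,0,0,-0.5],[1,0,0,-0.004,0,0,-0.5]],
])

```text
t: 11.32
ee_pos: [622.6, 1.9, 247.3]
orientation: [2.504, 1.896, 0.003]
ft_force: [3.9, 1.4, -0.2]
width: 45.0
grasp_force: 30.0
```

```bash
python3 r.py
```

```text
turn 2.707 Mz 0.200 tq6 -0.486 F [ 3.9  1.4 -0.2] q6 0.26
```

Emit:
servo_tool([
  [[1,0,0,-0.004,0,0,-0.5],[1,0,0,-0.004,0,0,-0.5],[1,0,0,-0.004,0,0,-0.5]],
])

```text
t: 11.57
ee_pos: [622.7, 1.8, 246.8]
orientation: [2.623, 1.728, 0.003]
ft_force: [3.9, 1.1, 0.4]
width: 46.0
grasp_force: 30.0
```

```bash
python3 r.py
```

```text
turn 2.838 Mz 0.222 tq6 -0.489 F [3.9 1.1 0.4] q6 0.39
```

Emit:
servo_tool([
  [[1,0,0,-0.004,0,0,-0.5],[1,0,0,-0.004,0,0,-0.5],[1,0,0,-0.004,0,0,-0.5]],
])

```text
t: 11.82
ee_pos: [622.8, 1.8, 246.3]
orientation: [2.73, 1.553, 0.004]
ft_force: [4.9, 1.3, -1.4]
width: 45.3
grasp_force: 30.0
```

```bash
python3 r.py
```

```text
turn 2.969 Mz 0.199 tq6 -0.488 F [ 4.9  1.3 -1.4] q6 0.52
```

Emit:
servo_tool([
  [[1,0,0,-0.004,0,0,-0.5],[1,0,0,-0.004,0,0,-0.5],[1,0,0,-0.004,0,0,-0.5]],
])

```text
t: 12.07
ee_pos: [622.8, 1.7, 245.8]
orientation: [2.826, 1.371, 0.004]
ft_force: [4.6, 0.4, -1.4]
width: 45.6
grasp_force: 30.0
```

```bash
python3 r.py
```

```text
turn 3.100 Mz 0.262 tq6 -0.449 F [ 4.6  0.4 -1.4] q6 0.65
```

Emit:
servo_tool([
  [[1,0,0,-0.004,0,0,-0.5],[1,0,0,-0.004,0,0,-0.5],[1,0,0,-0.004,0,0,-0.5]],
])

```text
t: 12.32
ee_pos: [622.9, 1.6, 245.3]
orientation: [2.909, 1.184, 0.004]
ft_force: [4.7, -0.0, -1.4]
width: 46.0
grasp_force: 30.0
```

```bash
python3 r.py
```

```text
turn 3.230 Mz 0.272 tq6 -0.410 F [ 4.7 -0.  -1.4] q6 0.78
```

Emit:
servo_tool([
  [[1,0,0,-0.004,0,0,-0.5],[1,0,0,-0.004,0,0,-0.5],[1,0,0,-0.004,0,0,-0.5]],
])

```text
t: 12.57
ee_pos: [623.0, 1.6, 244.9]
orientation: [2.98, 0.991, 0.004]
ft_force: [5.4, -1.2, -1.5]
width: 45.5
grasp_force: 30.0
```

```bash
python3 r.py
```

```text
turn 3.361 Mz 0.299 tq6 -0.373 F [ 5.4 -1.2 -1.5] q6 0.91
```

Emit:
servo_tool([
  [[1,0,0,-0.004,0,0,-0.5],[1,0,0,-0.004,0,0,-0.5],[1,0,0,-0.004,0,0,-0.5]],
])

```text
t: 12.82
ee_pos: [623.1, 1.5, 244.4]
orientation: [3.039, 0.794, 0.005]
ft_force: [5.9, -1.6, -2.5]
width: 45.5
grasp_force: 30.0
```

```bash
python3 r.py
```

```text
turn 3.492 Mz 0.377 tq6 -0.334 F [ 5.9 -1.6 -2.5] q6 1.04
```

Emit:
servo_tool([
  [[-1,0,0,0,0,0,0],[-1,0,0,0,0,0,0],[-1,0,0,0,0,0,0],[-1,0,0,0,0,0,0],[-1,0,0,0,0,0,0]],
])

```text
t: 13.23
ee_pos: [621.6, 1.4, 244.1]
orientation: [-3.038, -0.797, 0.001]
ft_force: [1.0, 0.1, 0.3]
width: 75.7
grasp_force: 0.0
```

Emit:
servo_tool([
  [[-1,0,0,0.2,0,0,0],[-1,0,0,0.6,0,0,0],[-1,0,0,0.8,0,0,0],[-1,0,0,0.9,0,0,0],[-1,0,0,0.4,0,0,0]],
])

```text
t: 13.65
ee_pos: [623.0, 1.3, 365.5]
orientation: [3.037, 0.796, 0.009]
ft_force: [1.0, 0.4, 0.7]
width: 87.5
grasp_force: 0.0
```

Emit:
servo_tool([
  [[-1,-0.8,0,0,0,0,0],[-1,-0.8,0,0,0,0,0],[-1,-0.8,0,0,0,0,0],[-1,-0.8,0,0,0,0,0],[-1,-0.8,0,0,0,0,0]],
])

```text
t: 14.07
ee_pos: [460.2, 1.4, 360.7]
orientation: [3.039, 0.797, 0.001]
ft_force: [0.0, 0.0, -0.1]
width: 88.4
grasp_force: 0.0
```

Emit:
servo_tool([
  [[-1,-0.8,0,0,0,0,0],[-1,-0.4,0,0,0,0,0],[-1,0,0,0,0,0,0]],
])

```text
t: 14.32
ee_pos: [410.6, 1.4, 360.6]
orientation: [-3.039, -0.797, 0.001]
ft_force: [0.0, 0.9, -0.5]
width: 88.0
grasp_force: 0.0
```

```bash
python3 - <<'E'
from h import *
a=snap('side','s4.png');b=snap('top','t4.png')
o=np.hstack([cv2.resize(a[120:270,215:365],(400,400),interpolation=cv2.INTER_CUBIC),cv2.resize(b[125:225,230:330],(400,400),interpolation=cv2.INTER_CUBIC)])
cv2.imwrite('pics/c6.png',cv2.convertScaleAbs(o,alpha=1.6))
E
```

```text
(no output)
```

View pics/c6.png

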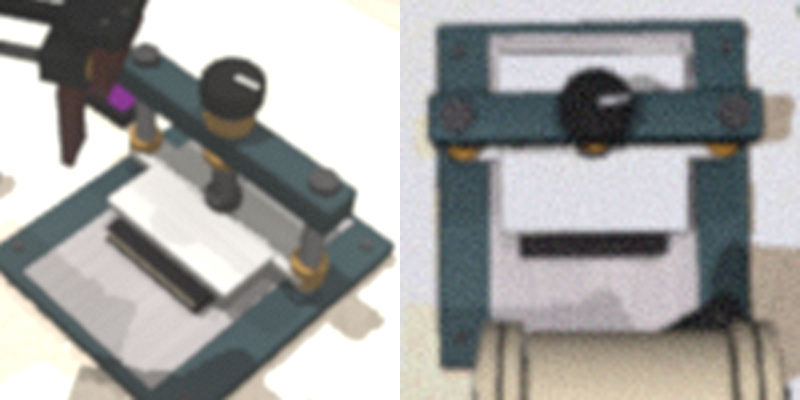

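The platen is down on the book, which is square and in the middle. The knob's mark has moved round by about 200°, as commanded, and the gripper is clear.

```bash
python3 -c "from workcell import close_job;print(close_job())"
```

```text
the job is handed in; nothing more can be done
None
```

I slid the book square against the back stop and about in the middle (peak push about 8 N), turned the knob about 3.49 rad to nip it with about 40 N judged from the knob torque, let go, and handed the job in at about 14 s; the stamps and ink pad were not touched.

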